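Slide the mirror light from dim to full

ROBOT

A 7-joint arm with a two-finger parallel gripper is mounted at the origin on the work surface. World frame = base frame: x ahead of the robot, y to its left, z up, the work surface at z = 0. Lengths are in m, angles in degrees, forces in N, time in s.
With the tool pointing down it reaches from about 0.425 to 0.875 m from the base axis. Payload 8.4 kg.
Tool frame: the origin (TCP) lies midway between the tips of the shut fingers; the grasp point (between the pads) lies 19 mm behind it (arm.grasp_offset is the z of the grasp point in the tool frame, in m); z points along the fingers, y is the direction in which the jaws open and shut (so a half turn about z gives the same grasp; the last joint's range is limited). The gripper opens to 87 mm and grips with 3 to 60 N. Pads are 19 mm wide; open, the fingers measure 117 mm over their backs; the gripper's body (75 mm by 190 mm) begins 51 mm behind the grasp point.
Start: joints at [-72.376, 19.091, 2.286, 83.961, -0.768, 76.965, -3.352], TCP at [0.257, 0.597, 0.223] pointing down, gripper open.
Joint ranges: [-147.57, 147.57], [-21.85, 119.76], [-74.77, 79.35], [14.55, 137.4], [-85.83, 265.84], [4.83, 119.75], [-152.11, 152.11]. Speed limits (degrees/s): [127.2, 127.2, 159.86, 159.86, 180, 180, 180].

INTERFACE

Orientations are given as [roll, pitch, yaw] about the fixed x, y, z axes, in that order (R = Rz(yaw) Ry(pitch) Rx(roll)).
In Python, from workcell import arm, camera, boxes_of, place_of gives the robot as it stands.
- The arm moves only by the tool carry_out, never from a script. Its argument "plan" is one flat list of numbers, 6 for each row, row after row: the shift along the tool's x, y, z in mm, then the turn, a rotation vector about the tool's x, y, z in rad. In form: [tx, ty, tz, rx, ry, rz, tx, ty, tz, rx, ry, rz, ...]. A call has exactly 5 rows; each row is the pose to reach, as a shift and turn from the pose measured when the call began, along the tool's axes at that moment; what a row does not reach only later rows make up. A row lasts 1/8 s, in which the tool goes at most 62.5 mm and 10.7 degrees, less where a joint would pass 70% of its speed; a pose out of reach is approached as far as the arm can. A call with a gripper value outside its range is refused whole. "claw" is the gripper command: -1 is shut, 1 is fully open, values between are in proportion, set as the call begins (left out, the last holds). The fingers move at their own pace and stop on an object; the grip force is fixed at half the most. Time passes only in rows, so rows that repeat a pose let the fingers close, or fill a call up. It gives the time, the measured TCP pose, the force and the opening at its end, in the units of the state.
- arm.get_state(): the state, without advancing time (a new reading comes with each control period).
- camera(name): name is "scene" or "top"; returns a dict with "pixels" (384x512x3 uint8, blue, green, red), "range_z" (384x512 float32, m along the optical axis (not along the pixel's ray), 0 where there is no reading), "mtx" (3x3 intrinsics, pixels), "R" (3x3) and "t" (3): a world point X has camera coordinates R X + t. Camera axes: x right, y down, z forward; pixel columns grow to the right and rows downward; lengths in m; the calibration is good to about 2 mm. A picture is of the moment at which its call begins.
- arm.close_job(): hands the job in, once; it reports no verdict.
Trained networks look in the newest picture that a camera, given by its name, has taken for a name from the list of things; names that differ only in an ending like _2 or _b are one class to them, and where a whole thing is asked for, a point or a joint stands for the part that bears it (a point fixed in the world has none). Each returns a list of dicts, best first, with "confidence" (0 to 1); they miss things now and then, are a little off and sometimes report something else, mostly with a low value. They report only what shows in the picture. A call takes as long as a camera call.
- boxes_of(camera, query): "bbox" ([centre column, centre row, width, height] in pixels, round what is visible of it).
- place_of(camera, query): "position" ([column, row] in pixels: a listed point, or the origin of a listed thing).
The state is a dict: "time_s": time; "joints": joint angles; "qd": joint speeds; "joint_torque": joint torques, N m; "eef_pos": TCP position; "eef_rot": TCP orientation; "wrist_force": force on the tool from outside, world axes, zero at the start; "ft_torque": the same for the moment, N m; "gripper_width": finger opening in m.
Only numpy, scipy, OpenCV 4.12 (cv2) and the standard library are available. Lean on these libraries where they do the work, as an engineer would, in place of code of your own. Each camera call takes 0.05 s, during which the arm holds its last target. There are 200 camera calls.

TASK

Turn the light of the table mirror up to full: close the fingers together, touch down with the fingertips on the small-dot end of the curved touch bar on the mirror's base, slide them lightly along the bar over all seven dots to the largest dot without lifting off on the way, then lift clear. Press only gently, do not shove or lift the mirror, and leave the turntable organiser and the things on it undisturbed.

Things in the scene. Friction and masses are not known exactly. Their poses are not given: they have to be found in the camera images.
- mirror_lamp: Lit table mirror, about 1.6 kg, standing loose on the bench. Flat round aluminium base, 200 mm across, 22 mm thick; origin: centre of the base's underside; z up; the mirror faces its own -x (the robot, at yaw 0). A 12 mm stem stands at the base's rear edge (86 mm along +x). The grey touch bar lies in the front (-x) half of the base's top.
- mirror_head (a point): Centre of the round mirror head, 120 mm across and 14 mm thick, upright and leaning back slightly, on the stem: 116 mm along the mirror's +x and 340 mm above the bench. Nothing stands over the front half of the base.
- arc_centre (a point): Centre of the touch bar's arc, on the base's axis at the height of the bar's top (26 mm). The bar is an 18 mm wide flat band whose middle line is an arc of 75 mm radius; its seven white dots lie on that line, 20 degrees (26 mm) apart, from 60 degrees towards the mirror's +y (smallest) through its -x (dot 4) to 60 degrees towards its -y (largest). It ends 16 mm past the end dots.
- touch_bar (a joint): How far the touch bar is pressed down, m: 0 at rest, 0.004 at its stop. The whole bar sinks evenly and springs back, about 0.8 N for each millimetre after the first half newton. At rest its flat top is 26 mm above the bench, 4 mm proud of the base. Pressed 1 to 3 mm is a good light touch; at 4 mm the finger meets the rigid base.
- dot1 (a point): Dot 1 of 7 on the touch bar, 3.0 mm in diameter (the smallest: dim end, where the slide begins); the point is on the bar's top surface at the dot's centre. Its axes are those of the mirror.
- dot2 (a point): Dot 2 of 7 on the touch bar, 4.7 mm in diameter; the point is on the bar's top surface at the dot's centre. Its axes are those of the mirror.
- dot3 (a point): Dot 3 of 7 on the touch bar, 6.4 mm in diameter; the point is on the bar's top surface at the dot's centre. Its axes are those of the mirror.
- dot4 (a point): Dot 4 of 7 on the touch bar, 8.1 mm in diameter (middle of the arc); the point is on the bar's top surface at the dot's centre. Its axes are those of the mirror.
- dot5 (a point): Dot 5 of 7 on the touch bar, 9.8 mm in diameter; the point is on the bar's top surface at the dot's centre. Its axes are those of the mirror.
- dot6 (a point): Dot 6 of 7 on the touch bar, 11.5 mm in diameter; the point is on the bar's top surface at the dot's centre. Its axes are those of the mirror.
- dot7 (a point): Dot 7 of 7 on the touch bar, 13.2 mm in diameter (the largest: full light, where the slide ends); the point is on the bar's top surface at the dot's centre. Its axes are those of the mirror.
- organiser: Fixed foot of the turntable organiser, on the bench beside the mirror (on either side of it); origin at the centre of its underside. It carries a round wooden platter 280 mm across with a rim 38 mm high and a centre knob that reaches 80 mm above the bench.
- platter (a joint): Angle of the organiser's platter, rad: 0 at the start, turning freely either way. To be left alone.
- comb: Bystander on the platter: black plastic comb, 160 x 30 x 5 mm, lying flat; origin at the centre of its underside, x along its length.
- nail_brush: Bystander on the platter: chrome nail brush, 78 x 34 mm, 45 mm high with its bow handle, bristles down; origin at the centre of its underside, x along its length.
- ring_dish: Bystander on the platter: white ceramic ring dish, 78 mm across, 20 mm high, with a thin cone in its middle 37 mm high; origin at the centre of its underside.
- lip_balm: Bystander on the platter: pale pink silicone lip-balm case, round, 39 mm across, 23 mm high; origin at the centre of its underside.

How it is judged:
By the outcome, as a careful person would: the job done as asked, in the order asked, and still so for the second after the job is handed in, with the robot touching nothing.
It also fails if it takes over 51 s, if anything falls off the work surface, if the arm or the gripper's body presses on something with over 40 N, if the wrist force passes 120 N, or if a joint passes its speed limit or range.

## Working session

There is one attempt and no reset: what is moved stays moved. The work goes in short steps, Python scripts to look and compute and a tool call to move; the robot and the scene stay as the last step left them, time stands still between calls to the robot, and variables do not carry over. Pictures are saved under pics/ and viewed, about 8 in all and at most 12, crops included, and the job is handed in when it is done.

Besides the shell and the picture viewer there is one more tool, called after ">>>" as name(argument=value, ...) on one line, values as JSON. carry_out: Moves the arm, as the interface text tells. Its arguments: {"type":"object","properties":{"plan":{"type":"array","items":{"type":"number"}},"claw":{"type":"number"}},"required":["plan"]}

```bash
mkdir -p pics; cat > h.py <<'E'
import numpy as np, cv2
from workcell import arm, camera, boxes_of, place_of
def ray(c,px,z):
    K,R,t=map(np.array,(c["mtx"],c["R"],c["t"])); t=t.ravel()
    d=R.T@np.linalg.inv(K)@np.array([px[0],px[1],1.]); o=-R.T@t
    return o+d*(z-o[2])/d[2]
E
python3 - <<'E'
from h import *
ims=[]
for n in ("scene","top"):
    c=camera(n); cv2.imwrite(f"pics/{n}1.png",c["pixels"])
    print(n,-np.array(c["R"]).T@np.array(c["t"]).ravel())
    for q in ["dot%d"%i for i in range(1,8)]+["arc_centre","mirror_lamp","organiser","mirror_head"]:
        r=place_of(n,q)[:2]
        z={"mirror_lamp":0,"organiser":0,"mirror_head":.34}.get(q,.026)
        for p in r: print(n,q,np.round(p["position"],1),round(p["confidence"],2),np.round(ray(c,p["position"],z),4))
s=arm.get_state();print(s)
E
```

```text
scene [ 1.29516667 -0.20812564  1.2356248 ]
scene dot1 [183.7 237.9] 0.73 [ 0.56   -0.2623  0.026 ]
scene dot1 [181.1 238. ] 0.7 [ 0.5581 -0.2701  0.026 ]
scene dot2 [183.7 237.9] 0.73 [ 0.56   -0.2623  0.026 ]
scene dot2 [181.1 238. ] 0.7 [ 0.5581 -0.2701  0.026 ]
scene dot3 [183.7 237.9] 0.73 [ 0.56   -0.2623  0.026 ]
scene dot3 [181.1 238. ] 0.7 [ 0.5581 -0.2701  0.026 ]
scene dot4 [183.7 237.9] 0.73 [ 0.56   -0.2623  0.026 ]
scene dot4 [181.1 238. ] 0.7 [ 0.5581 -0.2701  0.026 ]
scene dot5 [183.7 237.9] 0.73 [ 0.56   -0.2623  0.026 ]
scene dot5 [181.1 238. ] 0.7 [ 0.5581 -0.2701  0.026 ]
scene dot6 [183.7 237.9] 0.73 [ 0.56   -0.2623  0.026 ]
scene dot6 [181.1 238. ] 0.7 [ 0.5581 -0.2701  0.026 ]
scene dot7 [183.7 237.9] 0.73 [ 0.56   -0.2623  0.026 ]
scene dot7 [181.1 238. ] 0.7 [ 0.5581 -0.2701  0.026 ]
scene arc_centre [204.2 244.7] 0.98 [ 0.6018 -0.2064  0.026 ]
scene mirror_lamp [207.2 249.7] 0.87 [ 0.6068 -0.2011  0.    ]
scene mirror_lamp [204.7 246.2] 0.42 [ 0.5925 -0.206   0.    ]
scene organiser [314.1 207.3] 0.84 [0.5543 0.1706 0.    ]
scene mirror_head [213.3 211.4] 0
[... 1101 characters left out ...]
 0.34  ]
{'time_s': 1.2, 'joints': array([-72.37612657,  19.08864492,   2.28443251,  83.96279988,
        -0.76530734,  76.96505634,  -3.3517109 ]), 'qd': array([-0.00534889, -0.01708174,  0.09284818,  0.08763625,  0.09019877,
        0.03822504, -0.10704399]), 'joint_torque': array([ 1.33077297e-04, -6.56138849e+01,  1.33346725e+00, -4.04058444e+01,
       -5.98297245e-02,  3.51311336e-02,  3.16982971e-05]), 'eef_pos': array([0.25717875, 0.59691733, 0.22255818]), 'eef_rot': array([-1.79998779e+02,  1.39399332e-03,  1.56692835e+02]), 'wrist_force': array([-0.71050681,  0.18819015, -0.46330052]), 'ft_torque': array([-0.04040748, -0.01670143, -0.00862152]), 'gripper_width': 0.0871214516233582}
```

```bash
python3 - <<'E'
import cv2
a=cv2.imread("pics/top1.png")[150:270,260:400]; b=cv2.imread("pics/top1.png")
cv2.imwrite("pics/c1.png",cv2.resize(a,None,fx=5,fy=5,interpolation=cv2.INTER_CUBIC))
s=cv2.imread("pics/scene1.png"); 
cv2.imwrite("pics/c2.png",s)
E
```

```text
(no output)
```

View pics/c1.png

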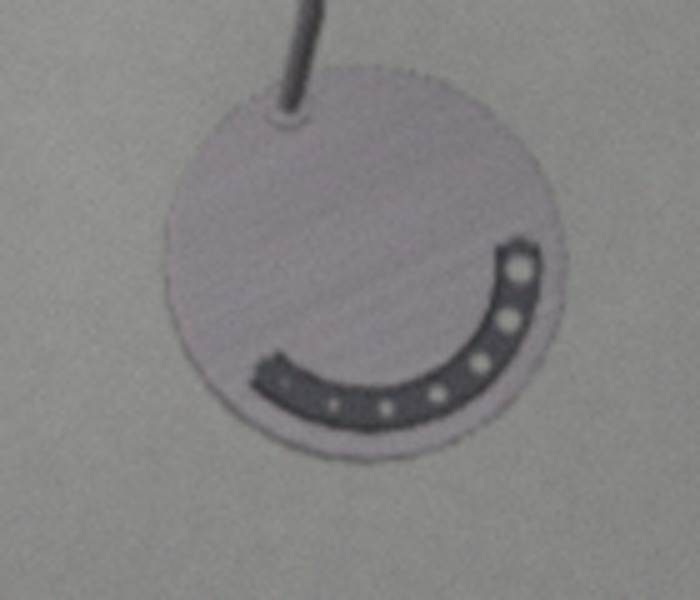

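View pics/c2.png

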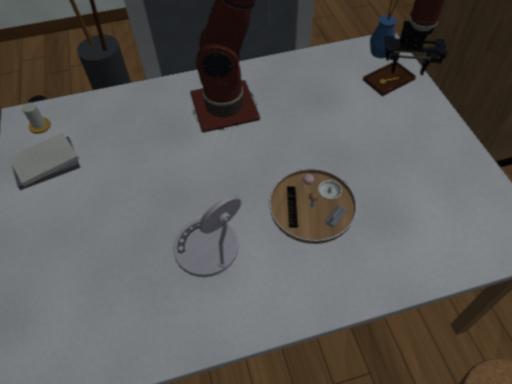

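Top crop: the grey arc with seven dots shows, dot 1 at crop (285,383), dot 4 at (437,395), dot 7 at (519,269). The scene view has the mirror clear of the organiser, which is to the robot's left. I'll fit the mirror pose from the dots.

```bash
cat >> h.py <<'E'
from scipy.optimize import least_squares
ANG=np.deg2rad(180+np.array([-60,-40,-20,0,20,40,60]))
def dots(p): return np.c_[p[0]+.075*np.cos(ANG+p[2]),p[1]+.075*np.sin(ANG+p[2])]
def fit(P): return least_squares(lambda p:(dots(p)-P).ravel(),[.6,-.2,-.35])
def refine(c,guess):
    g=cv2.cvtColor(c["pixels"],cv2.COLOR_BGR2GRAY).astype(float); out=[]
    for u,v in guess:
        for _ in range(4):
            iu,iv=int(round(u)),int(round(v)); w=g[iv-2:iv+3,iu-2:iu+3]; w=np.clip(w-np.median(w),0,None)
            y,x=np.mgrid[iv-2:iv+3,iu-2:iu+3]; u,v=(w*x).sum()/w.sum(),(w*y).sum()/w.sum()
        out.append((u,v))
    return out
E
python3 - <<'E'
from h import *
c=camera("top")
a=np.array([(285,383),(334,405),(387,408),(437,395),(481,363),(508,321),(519,269)])
g=np.c_[260+(a[:,0]+.5)/5-.5,150+(a[:,1]+.5)/5-.5]
for px in (g,refine(c,g)):
    P=np.array([ray(c,p,.026)[:2] for p in px]); r=fit(P)
    print(np.round(r.x[:2],4),np.rad2deg(r.x[2]),"res mm\n",np.round((dots(r.x)-P)*1e3,1).tolist()); print(np.round(dots(r.x),4).tolist())
# base height check via depth
d=c["range_z"];K,R,t=map(np.array,(c["mtx"],c["R"],c["t"]))
for u,v in ((330,200),(325,205),(300,260)):
    X=R.T@(np.linalg.inv(K)@[u,v,1]*d[v,u]-t.ravel());print(X)
print("time",arm.get_state()["time_s"])
E
```

```text
[ 0.5996 -0.2032] 24.04998571428487 res mm
 [[-0.1, 0.2], [0.1, 0.2], [-0.4, 0.1], [0.3, -0.4], [-0.2, 0.5], [0.5, -0.3], [-0.2, -0.3]]
[[0.5389, -0.1592], [0.5275, -0.1826], [0.5248, -0.2085], [0.5311, -0.2338], [0.5457, -0.2554], [0.5668, -0.2707], [0.5918, -0.2778]]
[ 0.5998 -0.2032] 23.838735591863532 res mm
 [[0.1, -0.1], [0.1, -0.1], [-0.1, -0.1], [-0.1, -0.1], [-0.3, 0.2], [0.1, 0.2], [0.2, -0.0]]
[[0.5393, -0.159], [0.5278, -0.1824], [0.525, -0.2083], [0.5312, -0.2336], [0.5457, -0.2552], [0.5668, -0.2706], [0.5918, -0.2778]]
[ 0.60401262 -0.19654516  0.02078762]
[ 0.59192995 -0.18356923  0.02003049]
[ 0.4581343  -0.11689341 -0.00063402]
time 1.25
```

```bash
cat >> h.py <<'E'
from scipy.spatial.transform import Rotation as Ro
def plan(wps):
    s=arm.get_state(); R0=Ro.from_euler("xyz",s["eef_rot"],degrees=True); p0=np.array(s["eef_pos"]); out=[]
    print("t",s["time_s"],"p",np.round(p0*1e3,1),"rot",np.round(s["eef_rot"],2),"F",np.round(s["wrist_force"],2))
    for x,y,z,yaw in wps:
        v=R0.inv().apply(np.array([x,y,z])-p0)*1e3
        w=(R0.inv()*Ro.from_euler("xyz",[180,0,yaw],degrees=True)).as_rotvec()
        print(np.round(v,1).tolist(),np.round(w,3).tolist())
E
python3 - <<'E'
from h import *
a=np.array([.257,.597,.223,156.7]);b=np.array([.535,-.155,.16,24])
plan([a+(b-a)*k/15 for k in range(1,16)])
E
```

```text
t 1.25 p [257.2 596.9 222.5] rot [-180.     -0.    156.69] F [ 0.04 -0.73 -0.04]
[-36.7, -38.7, 3.7] [-0.0, -0.0, 0.154]
[-73.5, -77.4, 7.9] [-0.0, -0.0, 0.309]
[-110.4, -116.1, 12.1] [-0.0, -0.0, 0.463]
[-147.2, -154.8, 16.4] [-0.0, -0.0, 0.617]
[-184.1, -193.5, 20.6] [-0.0, -0.0, 0.772]
[-221.0, -232.2, 24.8] [-0.0, -0.0, 0.926]
[-257.8, -271.0, 29.0] [-0.0, 0.0, 1.081]
[-294.7, -309.7, 33.2] [-0.0, 0.0, 1.235]
[-331.5, -348.4, 37.4] [-0.0, 0.0, 1.389]
[-368.4, -387.1, 41.6] [-0.0, 0.0, 1.544]
[-405.2, -425.8, 45.8] [-0.0, 0.0, 1.698]
[-442.1, -464.5, 50.0] [-0.0, 0.0, 1.853]
[-479.0, -503.2, 54.2] [-0.0, 0.0, 2.007]
[-515.8, -541.9, 58.4] [-0.0, 0.0, 2.162]
[-552.7, -580.6, 62.6] [-0.0, 0.0, 2.316]
```

>>> carry_out(plan=[-37,-39,0,0,0,0.154,-74,-77,0,0,0,0.309,-110,-116,0,0,0,0.463,-147,-155,0,0,0,0.617,-184,-194,0,0,0,0.772], claw=-1)

```text
time_s: 1.88
eef_pos: [0.3499, 0.3443, 0.2228]
eef_rot: [180.0, -0.0, 112.2]
wrist_force: [1.3, 0.1, 1.0]
gripper_width: 0.0449
```

```bash
python3 - <<'E'
from h import *
s=arm.get_state();p=np.r_[s["eef_pos"],s["eef_rot"][2]];b=np.array([.535,-.155,.20,24])
print(np.round(s["joints"],1))
plan([p+(b-p)*k/11 for k in range(1,6)])
E
```

```text
[-62.9   0.   13.2 106.1  -0.   73.9 -27.5]
t 1.875 p [349.9 344.3 222.8] rot [ 1.7997e+02 -3.0000e-02  1.1217e+02] F [1.29 0.07 1.04]
[-48.4, -1.5, 2.0] [0.0, -0.001, 0.14]
[-96.8, -3.1, 4.1] [0.0, -0.001, 0.28]
[-145.2, -4.6, 6.1] [0.0, -0.001, 0.42]
[-193.5, -6.2, 8.2] [0.0, -0.001, 0.56]
[-241.9, -7.7, 10.2] [0.0, -0.001, 0.699]
```

>>> carry_out(plan=[-48,-2,0,0,0,0.14,-97,-3,0,0,0,0.28,-145,-5,0,0,0,0.42,-194,-6,0,0,0,0.56,-242,-8,0,0,0,0.7])

```text
time_s: 2.5
eef_pos: [0.4342, 0.1156, 0.223]
eef_rot: [180.0, -0.1, 71.8]
wrist_force: [-0.0, 0.7, 0.4]
gripper_width: 0.0015
```

```bash
python3 - <<'E'
from h import *
s=arm.get_state();p=np.r_[s["eef_pos"],s["eef_rot"][2]];b=np.array([.535,-.155,.16,24])
print(np.round(s["joints"],1))
plan([p+(b-p)*k/6 for k in range(1,7)])
E
```

```text
[-48.7  -6.5  26.3 111.5   3.   74.3 -41.5]
t 2.5 p [434.2 115.6 223. ] rot [ 1.7997e+02 -9.0000e-02  7.1790e+01] F [-0.03  0.71  0.4 ]
[-37.6, 30.0, 10.5] [0.0, -0.002, 0.139]
[-75.2, 60.1, 20.9] [0.0, -0.002, 0.278]
[-112.8, 90.1, 31.4] [0.0, -0.002, 0.417]
[-150.4, 120.2, 41.8] [0.0, -0.002, 0.556]
[-188.1, 150.2, 52.3] [-0.0, -0.002, 0.695]
[-225.7, 180.3, 62.7] [-0.0, -0.002, 0.834]
```

>>> carry_out(plan=[-38,30,5,0,0,0.14,-75,60,10,0,0,0.28,-113,90,20,0,0,0.42,-150,120,40,0,0,0.56,-188,150,52,0,0,0.7])

```text
time_s: 3.12
eef_pos: [0.5183, -0.1111, 0.1703]
eef_rot: [-180.0, -0.1, 31.4]
wrist_force: [1.1, 1.0, -0.4]
gripper_width: 0.0
```

```bash
python3 - <<'E'
from h import *
s=arm.get_state()
print(np.round(s["joints"],1))
a=np.r_[s["eef_pos"],s["eef_rot"][2]];b=np.array([.539,-.159,.06,24]);
plan([a+(b-a)*k/4 for k in range(1,5)])
E
```

```text
[-32.4   8.   43.7 106.4  -6.1  67.8 -45.2]
t 3.125 p [ 518.3 -111.1  170.3] rot [-1.7996e+02 -1.2000e-01  3.1450e+01] F [ 1.1   1.02 -0.41]
[-1.9, 12.9, 27.6] [-0.001, -0.002, 0.032]
[-3.8, 25.9, 55.1] [-0.001, -0.002, 0.065]
[-5.7, 38.8, 82.7] [-0.001, -0.002, 0.097]
[-7.5, 51.8, 110.2] [-0.001, -0.002, 0.13]
```

>>> carry_out(plan=[-2,18,24,0,0,0.03,-4,36,48,0,0,0.07,-6,50,80,0,0,0.1,-7.5,52,100,0,0,0.13,-7.5,52,110,-0.001,-0.002,0.13])

```text
time_s: 3.75
eef_pos: [0.5385, -0.1589, 0.0593]
eef_rot: [-180.0, 0.1, 24.0]
wrist_force: [-0.6, 0.4, 0.3]
gripper_width: 0.0002
```

```bash
python3 - <<'E'
from h import *
plan([])
c=camera("top");K,R,t=map(np.array,(c["mtx"],c["R"],c["t"]));im=c["pixels"]
s=arm.get_state()
q=K@(R@np.array(s["eef_pos"])+t.ravel());print("tcp px",q[:2]/q[2])
cv2.imwrite("pics/a.png",cv2.resize(im[150:270,250:410],None,fx=5,fy=5,interpolation=cv2.INTER_CUBIC))
c=camera("scene");K,R,t=map(np.array,(c["mtx"],c["R"],c["t"]));im=c["pixels"]
q=K@(R@np.array(s["eef_pos"])+t.ravel());print("tcp px",q[:2]/q[2])
for x,y in dots([.5998,-.2032,np.deg2rad(23.9)]):
    q=K@(R@np.array([x,y,.026])+t.ravel());print(q[:2]/q[2])
cv2.imwrite("pics/b.png",cv2.resize(im[190:290,130:260],None,fx=6,fy=6,interpolation=cv2.INTER_CUBIC))
E
```

```text
t 3.75 p [ 538.5 -158.9   59.3] rot [-1.7997e+02  7.0000e-02  2.3980e+01] F [-0.61  0.42  0.3 ]
tcp px [317.69873382 225.14429819]
tcp px [213.86195963 218.36200837]
[214.74192745 224.14530248]
[206.72734011 223.00451918]
[198.52346844 224.3106912 ]
[191.03572566 227.93101508]
[185.11490811 233.4939289 ]
[181.47866481 240.40581308]
[180.62538097 247.88777735]
```

View pics/a.png

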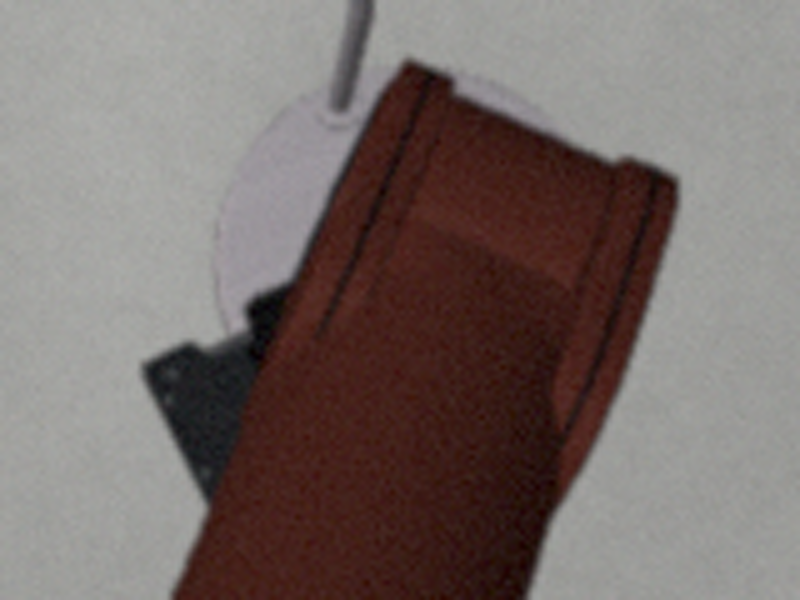

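View pics/b.png

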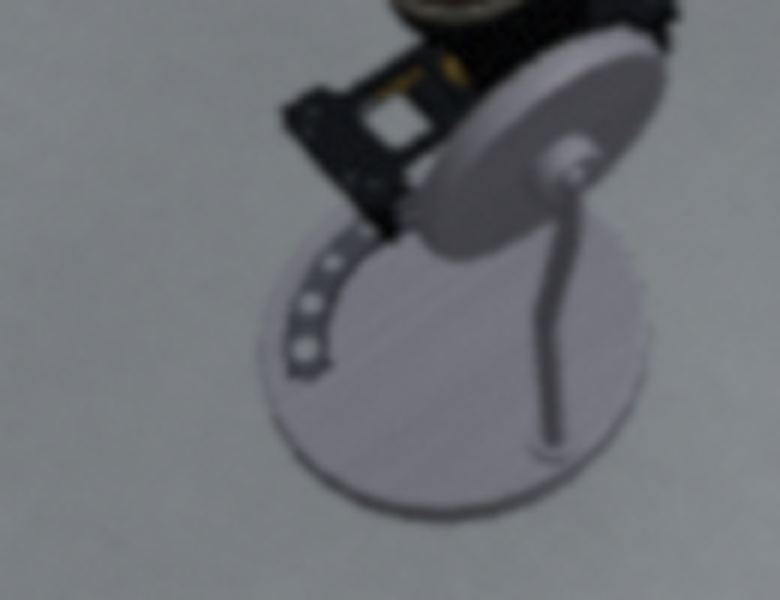

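Top: the arm hides the base. Scene crop: dot 7 at (306,348), i.e. px (180.6,247.6), within 0.3 px of the projected (180.6,247.9). Both cameras agree on the pose. Next I go down to just above the bar and average the force baseline.

```bash
cat >> h.py <<'E'
POSE=[.5998,-.2032,np.deg2rad(23.9)]
def arc(deg,z):
    "deg: -60 at dot1 .. +60 at dot7"
    a=np.pi+np.deg2rad(deg)+POSE[2]; return (POSE[0]+.075*np.cos(a),POSE[1]+.075*np.sin(a),z,24)
def force(n=8):
    F=[];P=[]
    for _ in range(n): camera("scene"); s=arm.get_state(); F.append(s["wrist_force"]);P.append(s["eef_pos"])
    F=np.array(F);print("F mean",F.mean(0).round(2),"sd",F.std(0).round(2),"P",(np.mean(P,0)*1e3).round(2))
E
python3 - <<'E'
from h import *
plan([arc(-62,z) for z in (.05,.04,.033,.030,.030)])
E
```

```text
t 3.85 p [ 538.8 -158.3   59.7] rot [-1.7996e+02  5.0000e-02  2.4070e+01] F [ 0.21 -0.02  1.12]
[2.4, -0.4, 9.7] [-0.001, 0.001, 0.001]
[2.4, -0.4, 19.7] [-0.001, 0.001, 0.001]
[2.4, -0.4, 26.7] [-0.001, 0.001, 0.001]
[2.4, -0.4, 29.7] [-0.001, 0.001, 0.001]
[2.4, -0.4, 29.7] [-0.001, 0.001, 0.001]
```

>>> carry_out(plan=[2.4,-0.4,10,0,0,0,2.4,-0.4,20,0,0,0,2.4,-0.4,26,0,0,0,2.4,-0.4,29.5,0,0,0,2.4,-0.4,29.5,0,0,0])

```text
time_s: 4.47
eef_pos: [0.5406, -0.157, 0.0301]
eef_rot: [-180.0, 0.1, 24.1]
wrist_force: [-0.7, -0.6, -0.8]
gripper_width: 0.0005
```

```bash
python3 - <<'E'
from h import *
force(12)
plan([arc(-62,z) for z in (.028,.0265,.0255,.0245,.024)])
E
```

```text
F mean [0.15 0.16 0.05] sd [0.46 0.65 0.43] P [ 540.87 -156.97   30.37]
t 5.075 p [ 540.8 -156.9   30.2] rot [-1.7996e+02  5.0000e-02  2.4070e+01] F [ 0.48 -1.12 -0.78]
[0.0, -0.0, 2.2] [-0.001, 0.001, 0.001]
[0.0, -0.0, 3.7] [-0.001, 0.001, 0.001]
[0.0, -0.0, 4.7] [-0.001, 0.001, 0.001]
[0.0, -0.0, 5.7] [-0.001, 0.001, 0.001]
[0.0, -0.0, 6.2] [-0.001, 0.001, 0.001]
```

>>> carry_out(plan=[0,0,2.2,0,0,0,0,0,3.7,0,0,0,0,0,4.8,0,0,0,0,0,5.7,0,0,0,0,0,6.3,0,0,0])

```text
time_s: 5.7
eef_pos: [0.5407, -0.1569, 0.024]
eef_rot: [-180.0, 0.1, 24.1]
wrist_force: [-1.8, 0.5, 2.5]
gripper_width: 0.0002
```

```bash
python3 - <<'E'
from h import *
force(12)
for k in range(6):
    print(k); plan([arc(-62+4*(5*k+j),.024) for j in range(1,6)]) if k==0 else None
E
```

```text
F mean [-1.3   0.71  2.85] sd [0.5  0.36 0.41] P [ 540.74 -156.88   23.96]
0
t 6.3 p [ 540.8 -156.9   23.9] rot [-1.7996e+02  5.0000e-02  2.4070e+01] F [-1.41  0.25  2.83]
[-4.5, 2.6, -0.1] [-0.001, 0.001, 0.001]
[-8.9, 5.6, -0.1] [-0.001, 0.001, 0.001]
[-13.0, 8.8, -0.1] [-0.001, 0.001, 0.001]
[-16.9, 12.3, -0.1] [-0.001, 0.001, 0.001]
[-20.6, 16.0, -0.1] [-0.001, 0.001, 0.001]
1
2
3
4
5
```

```bash
cat > n.py <<'E'
import sys
from h import *
a,step,z=map(float,sys.argv[1:4]); force(4)
plan([arc(min(a+step*j,62),z) for j in range(1,6)])
p=np.array(arm.get_state()["eef_pos"])[:2]-POSE[:2]
print("r mm",np.hypot(*p)*1e3,"deg",(np.rad2deg(np.arctan2(p[1],p[0])-POSE[2])%360-180))
E
python3 n.py -62 3 .0246
```

```text
F mean [-1.13  0.81  2.74] sd [0.42 0.19 0.48] P [ 540.76 -156.88   23.93]
t 6.5 p [ 540.8 -156.9   24. ] rot [-1.7996e+02  5.0000e-02  2.4070e+01] F [-1.08  0.96  2.18]
[-3.5, 1.9, -0.6] [-0.001, 0.001, 0.001]
[-6.8, 4.0, -0.6] [-0.001, 0.001, 0.001]
[-10.0, 6.3, -0.6] [-0.001, 0.001, 0.001]
[-13.1, 8.7, -0.6] [-0.001, 0.001, 0.001]
[-16.0, 11.3, -0.6] [-0.001, 0.001, 0.001]
r mm 74.99047761955467 deg -62.02660292836674
```

>>> carry_out(plan=[-3.5,1.9,-0.3,0,0,0,-6.8,4,-0.6,0,0,0,-10,6.3,-0.6,0,0,0,-13.1,8.7,-0.6,0,0,0,-16,11.3,-0.6,0,0,0])

```text
time_s: 7.12
eef_pos: [0.5307, -0.174, 0.0246]
eef_rot: [-180.0, 0.0, 24.1]
wrist_force: [0.8, 1.1, 1.6]
gripper_width: 0.0004
```

```bash
python3 n.py -47 3 .0246
```

```text
F mean [-0.22 -0.5   2.46] sd [0.46 1.03 0.36] P [ 530.44 -174.5    24.56]
t 7.325 p [ 530.5 -174.4   24.5] rot [-1.7999e+02  8.0000e-02  2.4040e+01] F [-0.27 -1.09  1.9 ]
[-2.3, 2.3, -0.1] [-0.0, 0.001, 0.001]
[-4.9, 5.2, -0.1] [-0.0, 0.001, 0.001]
[-7.4, 8.2, -0.1] [-0.0, 0.001, 0.001]
[-9.8, 11.4, -0.0] [-0.0, 0.001, 0.001]
[-11.9, 14.6, -0.0] [-0.0, 0.001, 0.001]
r mm 75.04340624372081 deg -46.45756727105467
```

>>> carry_out(plan=[-2.3,2.3,-0.1,0,0,0,-4.9,5.2,-0.2,0,0,0,-7.4,8.2,-0.2,0,0,0,-9.8,11.4,-0.2,0,0,0,-11.9,14.6,-0.2,0,0,0])

```text
time_s: 7.95
eef_pos: [0.5255, -0.1929, 0.0247]
eef_rot: [-180.0, 0.1, 24.0]
wrist_force: [1.1, 1.1, 1.7]
gripper_width: 0.0006
```

```bash
python3 n.py -32 3.5 .0247
```

```text
F mean [-0.38 -1.03  2.  ] sd [0.41 0.88 0.46] P [ 525.37 -193.36   24.79]
t 8.15 p [ 525.4 -193.2   24.8] rot [1.7998e+02 1.0000e-01 2.4010e+01] F [-0.79 -1.19  1.31]
[-1.9, 3.4, 0.1] [0.0, 0.002, 0.0]
[-4.0, 7.5, 0.1] [0.0, 0.002, 0.0]
[-5.8, 11.7, 0.1] [0.0, 0.002, 0.0]
[-7.4, 16.0, 0.1] [0.0, 0.002, 0.0]
[-8.7, 20.4, 0.1] [0.0, 0.002, 0.0]
r mm 75.04567686534409 deg -31.524785561720165
```

>>> carry_out(plan=[-1.9,3.4,0.1,0,0,0,-4,7.5,0.1,0,0,0,-5.8,11.7,0.1,0,0,0,-7.4,16,0.1,0,0,0,-8.7,20.4,0.1,0,0,0])

```text
time_s: 8.78
eef_pos: [0.5257, -0.2157, 0.0246]
eef_rot: [180.0, 0.1, 24.0]
wrist_force: [0.5, 0.6, 2.1]
gripper_width: 0.0004
```

```bash
python3 n.py -14.5 3.5 .0247
```

```text
F mean [ 0.01 -0.5   2.  ] sd [0.5  0.67 0.77] P [ 525.75 -216.28   24.75]
t 8.975 p [ 525.7 -216.1   24.7] rot [1.7993e+02 1.1000e-01 2.3970e+01] F [-0.29 -1.17  1.84]
[-0.7, 3.9, 0.1] [0.001, 0.002, -0.0]
[-1.4, 8.4, 0.1] [0.001, 0.002, -0.0]
[-1.9, 13.0, 0.1] [0.001, 0.002, -0.0]
[-2.1, 17.6, 0.1] [0.001, 0.002, -0.0]
[-2.0, 22.1, 0.1] [0.001, 0.002, -0.0]
r mm 75.16855829104186 deg -14.027310462312983
```

>>> carry_out(plan=[-0.7,3.9,0.1,0,0,0,-1.4,8.4,0.1,0,0,0,-1.9,13,0.1,0,0,0,-2.1,17.6,0.1,0,0,0,-2,22.1,0.1,0.001,0.001,0])

```text
time_s: 9.6
eef_pos: [0.533, -0.2374, 0.0247]
eef_rot: [180.0, 0.1, 24.0]
wrist_force: [-0.4, 1.2, 2.3]
gripper_width: 0.0008
```

```bash
python3 n.py 3 3.5 .0247
```

```text
F mean [ 0.41 -0.68  2.23] sd [0.55 0.88 0.43] P [ 533.12 -237.92   24.79]
t 9.8 p [ 533.1 -237.8   24.8] rot [1.7993e+02 4.0000e-02 2.3950e+01] F [ 0.02 -1.27  1.69]
[0.5, 3.9, 0.1] [0.001, 0.001, -0.001]
[1.2, 8.5, 0.1] [0.001, 0.001, -0.001]
[2.1, 12.9, 0.1] [0.001, 0.001, -0.001]
[3.3, 17.4, 0.1] [0.001, 0.001, -0.001]
[4.8, 21.7, 0.1] [0.001, 0.001, -0.001]
r mm 75.17434362682795 deg 3.4883192384420454
```

>>> carry_out(plan=[0.5,3.9,0.1,0,0,0,1.2,8.5,0.1,0,0,0,2.1,12.9,0.1,0,0,0,3.3,17.4,0.1,0,0,0,4.8,21.7,0.1,0.001,0,0])

```text
time_s: 10.42
eef_pos: [0.5464, -0.2559, 0.0247]
eef_rot: [180.0, 0.0, 23.9]
wrist_force: [-0.7, 0.3, 1.7]
gripper_width: 0.0002
```

```bash
python3 n.py 20.5 3.5 .0247
```

```text
F mean [ 0.41 -0.73  1.77] sd [0.56 0.78 0.52] P [ 546.72 -256.3    24.86]
t 10.625 p [ 546.6 -256.2   24.9] rot [1.7993e+02 2.0000e-02 2.3940e+01] F [ 0.59 -1.19  1.57]
[1.6, 3.6, 0.2] [0.001, 0.0, -0.001]
[3.6, 7.7, 0.2] [0.001, 0.0, -0.001]
[5.8, 11.7, 0.2] [0.001, 0.0, -0.001]
[8.3, 15.5, 0.2] [0.001, 0.0, -0.001]
[11.0, 19.2, 0.2] [0.001, 0.0, -0.001]
r mm 75.09330319869235 deg 21.023525902953168
```

>>> carry_out(plan=[1.6,3.6,0.3,0,0,0,3.6,7.7,0.3,0,0,0,5.8,11.7,0.3,0,0,0,8.3,15.5,0.3,0,0,0,11,19.2,0.3,0,0,0])

```text
time_s: 11.25
eef_pos: [0.5647, -0.2695, 0.0246]
eef_rot: [179.9, 0.0, 23.9]
wrist_force: [-2.0, 0.0, 2.9]
gripper_width: 0.0004
```

```bash
python3 n.py 38 3.2 .0246
```

```text
F mean [0.92 0.1  2.39] sd [0.56 0.6  0.42] P [ 565.09 -269.72   24.74]
t 11.45 p [ 565.  -269.7   24.8] rot [ 1.7987e+02 -1.0000e-02  2.3930e+01] F [ 0.99 -0.41  2.97]
[2.3, 2.7, 0.2] [0.002, -0.0, -0.001]
[5.1, 5.8, 0.2] [0.002, -0.0, -0.001]
[8.2, 8.7, 0.2] [0.002, -0.0, -0.001]
[11.3, 11.4, 0.2] [0.002, -0.0, -0.001]
[14.6, 14.0, 0.3] [0.002, -0.0, -0.001]
r mm 75.04159529599987 deg 38.487921138176176
```

>>> carry_out(plan=[2.3,2.7,0.1,0,0,0,5.1,5.8,0.1,0,0,0,8.2,8.7,0.1,0,0,0,11.3,11.4,0.1,0,0,0,14.6,14,0.1,0.001,0,0])

```text
time_s: 12.08
eef_pos: [0.5843, -0.2766, 0.0247]
eef_rot: [179.9, -0.0, 23.9]
wrist_force: [-1.3, 0.1, 2.0]
gripper_width: 0.0005
```

```bash
python3 n.py 54 2 .0246
```

```text
F mean [ 1.06 -0.18  1.76] sd [0.6  0.91 0.11] P [ 584.74 -276.7    24.86]
t 12.275 p [ 584.7 -276.7   25. ] rot [ 1.7988e+02 -6.0000e-02  2.3940e+01] F [ 1.79 -0.6   1.83]
[1.7, 1.1, 0.4] [0.002, -0.001, -0.001]
[3.9, 2.5, 0.4] [0.002, -0.001, -0.001]
[6.1, 3.9, 0.4] [0.002, -0.001, -0.001]
[8.4, 5.2, 0.4] [0.002, -0.001, -0.001]
[8.4, 5.2, 0.4] [0.002, -0.001, -0.001]
r mm 75.03703710112725 deg 54.47754771236407
```

>>> carry_out(plan=[1.7,1.1,0.2,0,0,0,3.9,2.5,0.3,0,0,0,6.1,3.9,0.3,0,0,0,8.4,5.2,0.3,0,0,0,8.4,5.2,0.3,0,0,0])

```text
time_s: 12.9
eef_pos: [0.5949, -0.2781, 0.0247]
eef_rot: [179.9, -0.1, 23.9]
wrist_force: [0.0, -0.2, 2.3]
gripper_width: 0.0004
```

```bash
python3 n.py 62 0 .0246
python3 - <<'E'
from h import *
c=camera("scene"); cv2.imwrite("pics/d.png",cv2.resize(c["pixels"][190:290,130:260],None,fx=6,fy=6,interpolation=cv2.INTER_CUBIC))
E
```

```text
F mean [0.42 0.05 1.27] sd [0.61 0.53 0.4 ] P [ 594.86 -278.07   24.8 ]
t 13.1 p [ 594.8 -278.1   24.8] rot [ 1.7985e+02 -9.0000e-02  2.3940e+01] F [ 0.93 -0.39  0.77]
[-0.3, -0.2, 0.2] [0.003, -0.002, -0.001]
[-0.3, -0.2, 0.2] [0.003, -0.002, -0.001]
[-0.3, -0.2, 0.2] [0.003, -0.002, -0.001]
[-0.3, -0.2, 0.2] [0.003, -0.002, -0.001]
[-0.3, -0.2, 0.2] [0.003, -0.002, -0.001]
r mm 75.02428695078302 deg 62.29785235801313
```

View pics/d.png

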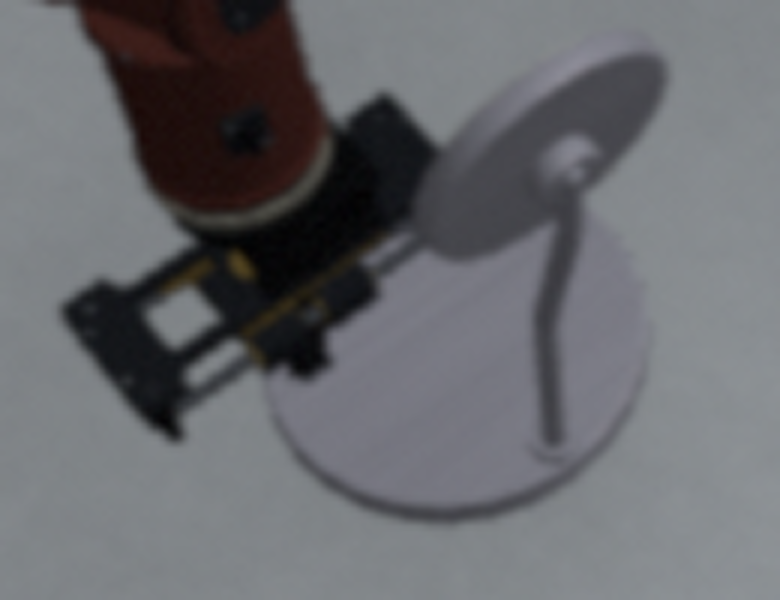

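The mirror has not moved: the stem foot is still at crop (550,450). The fingertips are at the dot 7 end, near (305,365). Lifting now.

>>> carry_out(plan=[0,0,-4,0,0,0,0,0,-15,0,0,0,0,0,-40,0,0,0,-10,0,-70,0,0,0,-30,0,-100,0,0,0])

```text
time_s: 13.78
eef_pos: [0.5673, -0.2897, 0.1262]
eef_rot: [179.8, -0.1, 24.0]
wrist_force: [0.2, -1.7, 1.4]
gripper_width: 0.0002
```

>>> carry_out(plan=[-20,15,0,0,0,0,-40,40,0,0,0,0,-60,80,0,0,0,0,-70,120,0,0,0,0,-70,140,0,0,0,0])

```text
time_s: 14.4
eef_pos: [0.5591, -0.449, 0.1273]
eef_rot: [179.8, -0.1, 23.8]
wrist_force: [-0.3, 0.5, -0.1]
gripper_width: 0.0005
```

```bash
python3 - <<'E'
from h import *
force(6)
c=camera("top"); cv2.imwrite("pics/e.png",cv2.resize(c["pixels"],None,fx=1.5,fy=1.5))
a=np.array([(285,383),(334,405),(387,408),(437,395),(481,363),(508,321),(519,269)])
g=np.c_[260+(a[:,0]+.5)/5-.5,150+(a[:,1]+.5)/5-.5]
P=np.array([ray(c,p,.026)[:2] for p in refine(c,g)]); r=fit(P)
print(r.x,np.rad2deg(r.x[2]),np.round((dots(r.x)-P)*1e3,1).tolist())
o=cv2.imread("pics/top1.png").astype(int)[130:310,110:265]
print("organiser change",(np.abs(o-c["pixels"][130:310,110:265]).max(2)>40).sum())
E
```

```text
F mean [ 0.1   0.35 -0.12] sd [0.78 0.32 0.5 ] P [ 560.02 -446.85  126.71]
[ 0.59988239 -0.20329975  0.41596477] 23.83302602754925 [[-0.2, 0.3], [0.3, -0.1], [-0.0, -0.1], [-0.0, -0.1], [-0.2, 0.0], [0.0, 0.2], [0.1, -0.3]]
organiser change 0
```

View pics/e.png

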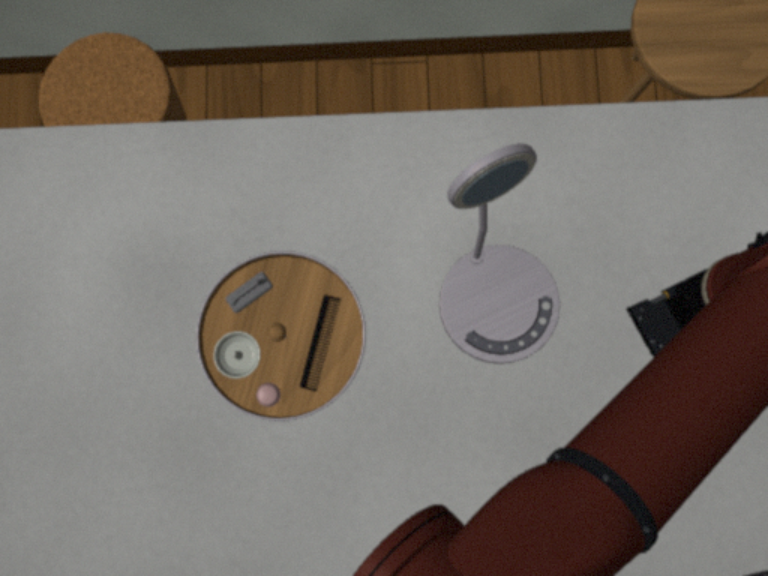

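The arm is clear, at the right of the view. The mirror at (500,303) and the organiser at (282,335) are undisturbed.

```bash
python3 -c "
from workcell import arm
print(arm.get_state()['time_s']); print(arm.close_job())"
```

```text
14.75
the job is handed in; nothing more can be done
None
```

The slide along the touch bar is done and the job is handed in at 14.75 s. I have no direct reading of the light itself. That it is at full is inferred from the fingertip path and the force.

- **Slide:** With the fingers shut, I touched down about 2° before dot 1. I slid in one continuous contact along the 75 mm arc over all seven dots to about 2° past dot 7. Measured radius stayed between 75.0 and 75.2 mm. I then lifted clear and moved aside.
- **Pressure:** Averaged downward force was about 2.8 N at touchdown, mostly 1.8–2.5 N along the way, and about 1.3 N at the very end. That is roughly 1–2.9 mm of press by the spring figure, and 1.1–2.0 mm by the measured height. The two estimates disagree by under 1 mm, and both are within the 1–3 mm light-touch range.
- **Last checks:** The mirror pose, fitted again from the dots, was within 0.2 mm and 0.01° of the starting pose. The organiser area showed no changed pixels. The wrist force was back to about zero.

No check failed. The camera could not see the fingertips on the dots during most of the slide, so their position there comes from the arm's own measurements.

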